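# Raise the press guard to the loading height

### The job

Open the blacksmith's bench press for loading: with the fingertips, push its sliding guard window up from beneath the lip along its lower edge, smoothly and without pinching the lip, until the lip is level with the tip of the black steel pointer on its right-hand rail. Leave the window standing there by its counterweight, take the hand away, and do not disturb the things lying on the bench.

Things in the scene. Friction and masses are not known exactly. Their poses are not given: they have to be found in the camera images.
- press: Grey bench H-frame hydraulic press, fixed, 550 mm wide, 720 tall. Origin on the bench (z = 0) in the guard window's plane, midway between its two rails (y +-224 mm); x points from the front straight into the press, y to the left seen from the front, z up. Below the lip the space is free down to the bench and 35 mm behind the window's plane, between two low feet at y +-212 to 288 mm.
- guard (a joint): Height of the guard window above its lowest position, m: 0 closed, 0.24 fully up. The clear window in its aluminium frame (420 x 270 mm, 14 mm thick) is balanced by a hidden counterweight and stays where it is left; moving it up or down takes about 2 to 7 N.
- lip_edge (a point): Middle of the front edge of the lip, halfway up its thickness, 49 mm in front of the window's plane; axes as the press. The lip is an aluminium plate standing out to the front from the window's lower edge, 42 mm deep, 360 mm long (press y -180 to +180 mm), 6 mm thick; its underside (3 mm below this point) is 130 mm above the bench when the window is closed.
- pointer_tip (a point): Tip of the pointer that marks the loading height: a black steel clip on the front of the right-hand guard rail (press -y side) with a flat pointed tongue, 6 mm thick, that points level at the right-hand end of the lip, 7 mm clear of it. The tip lies at press y = -187 mm, 43 mm in front of the window's plane, and may be set 205 to 315 mm above the bench. Axes as the press.
- oil_bottle: Bystander: amber glass bottle with black cap, standing, 60 mm diameter, 165 mm tall, in front of one half of the lip. Origin: centre of its base.
- wax_tin: Bystander: flat round aluminium tin, 84 mm diameter, 44 mm tall, in front of the other half of the lip. Origin: centre of its base.
- punch: Bystander: steel punch lying on the bench, 160 mm long along its x, 18 mm thick, in front of the press. Origin: under its middle.
- scroll: Bystander: wrought iron scroll lying on the bench, about 150 x 125 mm, 12 mm thick. Origin: under the centre of the spiral.
- mug: Bystander: open steel cup, standing, 76 mm diameter, 90 mm tall. Origin: centre of its base.
- hammer: Bystander: hand hammer lying on the bench along its x, 325 mm long, head at +x 115 mm wide and 45 mm tall. Origin: under its middle.
- tongs: Bystander: black smith's tongs lying on the bench along their x, 360 mm long, 75 mm wide, 16 mm thick. Origin: under the middle.
- wire_brush: Bystander: wooden wire brush lying on the bench along its x, 220 mm long, 42 mm wide, 20 mm thick. Origin: under its middle.

How it is judged:
By the outcome, as a careful person would: the job done as asked, in the order asked, and still so for the second after the job is handed in, with the robot touching nothing.
It also fails if it takes over 38 s, if anything falls off the work surface, if the arm or the gripper's body presses on something with over 40 N, if the wrist force passes 120 N, or if a joint passes its speed limit or range.

### The arm

A 6-joint arm with a two-finger parallel gripper is mounted at the origin on the work surface. World frame = base frame: x ahead of the robot, y to its left, z up, the work surface at z = 0. Lengths are in m, angles in degrees, forces in N, time in s.
With the tool pointing down it reaches from about 0.4 to 0.825 m from the base axis. Payload 7 kg.
Tool frame: the origin (TCP) lies between the finger pads; the fingertips stand 19 mm ahead of it and the grasp point (between the pads) is the TCP (r.finger_overhang is the distance from the TCP to the fingertips, in m); z points along the fingers, y is the direction in which the jaws open and shut (so a half turn about z gives the same grasp; the last joint's range is limited). The gripper opens to 88 mm and grips with 3 to 60 N. Pads are 19 mm wide; open, the fingers measure 130 mm over their backs; the gripper's body (78 mm by 193 mm) begins 47 mm behind the grasp point.
Start: joints at [89.444, 20.546, 0.682, 0, -70.136, -16.507], TCP at [0.198, 0.645, 0.246] pointing down, gripper open.
Joint ranges: [-176.03, 176.03], [-82.01, 121.73], [-58.28, 71.71], [-173.87, 95.51], [-174.79, -0.11], [-173.66, 173.66]. Speed limits (degrees/s): [136.94, 136.94, 172.46, 180, 180, 180].

### API

Orientations are given as [roll, pitch, yaw] about the fixed x, y, z axes, in that order (R = Rz(yaw) Ry(pitch) Rx(roll)).
In Python, from plant import r, optics gives the robot as it stands. The module is installed in compiled form; this text tells all that it offers.
- The arm moves only by the tool step_arm, never from a script. Its argument "increments" is a list of rows, each an object of numbers: "tx", "ty", "tz": the shift along the world's x, y, z in mm; "ax", "ay", "az": the turn, a rotation vector about the world's x, y, z in degrees; "claw": the gripper command: -1 is shut, 1 is fully open, values between are in proportion. In form: [{"tx": .., "ty": .., "tz": .., "ax": .., "ay": .., "az": .., "claw": ..}, ...]. A call has 1 to 12 rows; each row shifts and turns the commanded pose from where the row before left it; what a row does not reach is not made up. A row lasts 1/10 s, in which the tool goes at most 50 mm and 8.59 degrees, less where a joint would pass 70% of its speed; a pose out of reach is approached as far as the arm can. A call with a gripper value outside its range is refused whole. The fingers move at their own pace and stop on an object; "newtons" is the grip in N (left out, the last holds). Time passes only in rows, so rows that do not move let the fingers close. It gives the time, the measured TCP pose, the force and the opening at its end, in the units of the state.
- r.get_state(): the state, without advancing time (a new reading comes with each control period).
- optics.capture(name): name is "scene" or "top" or "wrist"; returns a dict with "image" (420x560x3 uint8, blue, green, red), "depth" (420x560 float32, m along the optical axis (not along the pixel's ray), 0 where there is no reading), "fx", "fy", "cx", "cy" (pixels), "R" (3x3) and "t" (3): a world point X has camera coordinates R X + t. Camera axes: x right, y down, z forward; pixel columns grow to the right and rows downward; lengths in m; the calibration is good to about 2 mm. A picture is of the moment at which its call begins.
- r.close_job(): hands the job in, once; it reports no verdict.
The state is a dict: "time_s": time; "joints": joint angles; "qd": joint speeds; "joint_torque": joint torques, N m; "tcp_pos": TCP position; "eef_rot": TCP orientation; "contact_force": force on the tool from outside, world axes, zero at the start; "moment": the same for the moment, N m; "gripper_width": finger opening in m.
Only numpy, scipy, OpenCV 4.12 (cv2) and the standard library are available. Lean on these libraries where they do the work, as an engineer would, in place of code of your own. Each camera call takes 0.05 s, during which the arm holds its last target. There are 200 camera calls.

## Working session

There is one attempt and no reset: what is moved stays moved. The work goes in short steps, Python scripts to look and compute and a tool call to move; the robot and the scene stay as the last step left them, time stands still between calls to the robot, and variables do not carry over. Pictures are saved under pics/ and viewed, about 8 in all and at most 12, crops included, and the job is handed in when it is done.

Besides the shell and the picture viewer there is one more tool, called after "Emit:" by a JSON object that holds its "method" and its "body". step_arm: Moves the arm, as the interface text tells. Its arguments: {"type":"object","properties":{"increments":{"type":"array","items":{"type":"object","properties":{"tx":{"type":"number"},"ty":{"type":"number"},"tz":{"type":"number"},"ax":{"type":"number"},"ay":{"type":"number"},"az":{"type":"number"},"claw":{"type":"number"}}}},"newtons":{"type":"number"}},"required":["increments"]}

```bash
mkdir -p pics; cat > h.py <<'E'
import numpy as np, cv2
from plant import r, optics
def cap(n,f):
    c=optics.capture(n); cv2.imwrite('pics/'+f+'.png',c['image']); np.savez('pics/'+f+'.npz',**c); return c
def ld(f): return np.load('pics/'+f+'.npz')
def pt(c,u,v,w=1):
    d=c['depth'][v-w:v+w+1,u-w:u+w+1]; d=np.median(d[d>0]) if (d>0).any() else np.nan
    return c['R'].T@(np.array([(u-c['cx'])/c['fx']*d,(v-c['cy'])/c['fy']*d,d])-c['t'])
E
python3 - <<'E'
from h import *
a=cap('scene','s0');b=cap('top','t0')
for c in(a,b): print(c['fx'],c['cx'],c['cy'],c['R'].round(3),(-c['R'].T@c['t']).round(3))
print(r.get_state())
E
```

```text
405.7019925884558 281.9942239460371 207.48149892600443 [[-0.988  0.152  0.019]
 [ 0.097  0.717 -0.69 ]
 [-0.118 -0.68  -0.723]] [0.602 0.713 0.968]
543.6356239926922 275.9592721887687 210.90891526470335 [[ 0.09  -0.996  0.006]
 [-0.971 -0.089 -0.223]
 [ 0.222  0.014 -0.975]] [ 0.153 -0.027  1.607]
{'time_s': 0.1, 'joints': array([ 8.94454775e+01,  2.05889538e+01,  6.38480191e-01, -1.65110347e-02,
       -7.01357896e+01, -1.65050966e+01]), 'qd': array([-0.08851942, -0.11656281,  0.11234581,  0.13611518, -0.05949499,
        0.04435289]), 'joint_torque': array([-1.90631086e-03, -5.84163952e+01,  2.93749523e+01,  7.01541200e+00,
        1.01791124e-02, -4.98076213e-05]), 'tcp_pos': array([0.19795329, 0.64489273, 0.24469777]), 'eef_rot': array([ 1.79912881e+02, -9.62698716e-03, -1.70652338e+01]), 'contact_force': array([-0.02642621,  0.26807109, -0.26449868]), 'moment': array([ 0.02054913,  0.01615799, -0.01068577]), 'gripper_width': 0.08758800511793871}
```

View pics/s0.png

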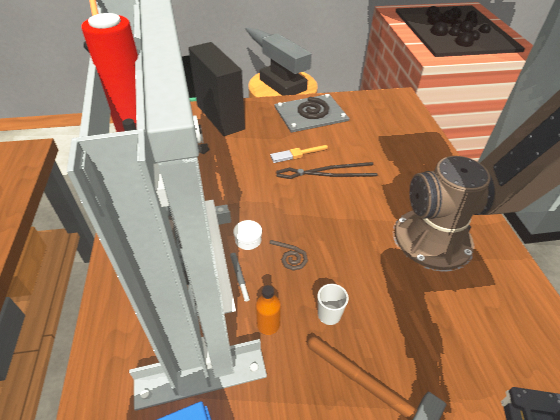

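View pics/t0.png

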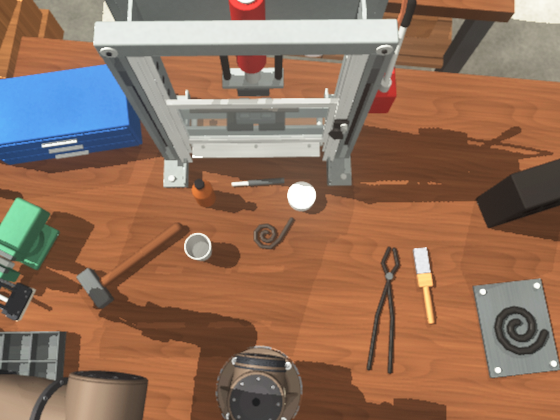

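The top view shows the press ahead of the robot, the lip at about (190–322, 150), the pointer clip near (340, 130), the bottle at (203, 192), the tin at (302, 196) and the punch at (258, 183). I'll take an enlarged crop next.

```bash
python3 - <<'E'
from h import *
c=ld('t0'); im=c['image'][80:220,150:360]
cv2.imwrite('pics/t0c.png',cv2.resize(im,None,fx=3.8,fy=3.8,interpolation=cv2.INTER_CUBIC))
for n,(u,v) in dict(lipL=(200,156),lipM=(256,154),lipR=(315,152),footL=(175,183),footR=(341,180),clip=(340,128),tip=(334,132),tin=(302,196),cap=(199,184),p1=(235,183),p2=(280,183),mug=(199,240),winTop=(250,103)).items(): print(n,pt(c,u,v).round(3))
E
```

```text
lipL [0.624 0.222 0.149]
lipM [0.645 0.066 0.147]
lipR [ 0.665 -0.099  0.149]
footL [0.576 0.311 0.008]
footR [ 0.631 -0.192  0.012]
clip [ 0.668 -0.148  0.336]
tip [ 0.666 -0.135  0.31 ]
tin [ 0.561 -0.076  0.044]
cap [0.538 0.212 0.164]
p1 [0.591 0.129 0.016]
p2 [ 0.608 -0.007  0.001]
mug [0.406 0.216 0.018]
winTop [0.681 0.076 0.409]
```

View pics/t0c.png

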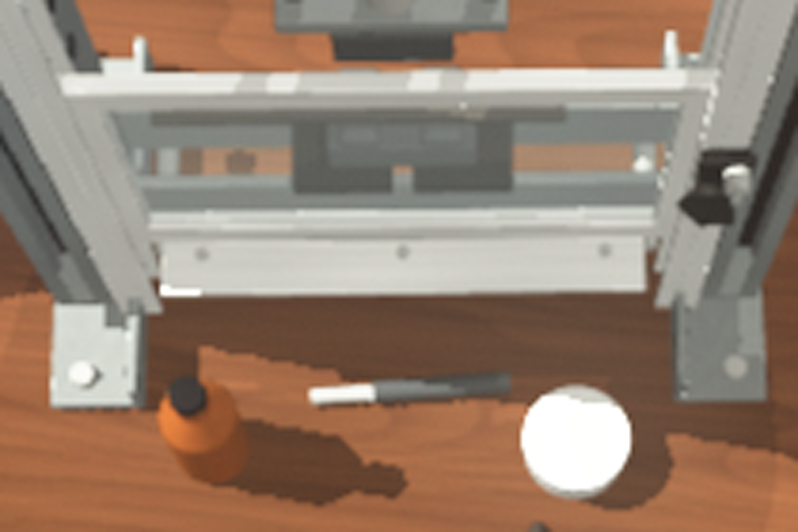

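The crop shows the lip's front corners at crop (162, 293) and (645, 291), and the pointer tip at crop (682, 205), which is full-image (329.5, 134). Next I'll fit the press pose from the lip corners and the known tip position.

```bash
python3 - <<'E'
from h import *
from scipy.spatial.transform import Rotation as Ro
c=ld('t0'); R,t=c['R'],c['t']; C=-R.T@t
def ray(u,v): return R.T@np.array([(u-c['cx'])/c['fx'],(v-c['cy'])/c['fy'],1])
def atz(u,v,z): d=ray(u,v); return C+d*(z-C[2])/d[2]
for z in (.13,.145):
  L=atz(192.6,157.4,z);Rr=atz(319.9,156.8,z); print(z,L.round(4),Rr.round(4),np.linalg.norm(L-Rr))
# lip plane from depth
P=np.array([pt(c,u,v,0) for u in range(197,316,3) for v in (152,154)]);print('lip z',np.median(P[:,2]),np.percentile(P[:,2],[10,90]))
B=np.array([pt(c,u,v,0) for u in range(215,290,5) for v in (200,203,210)]);print('bench z',np.median(B[:,2]))
z=np.median(P[:,2])
L=atz(192.6,157.4,z);Rr=atz(319.9,156.8,z);m=(L+Rr)/2;ey=(L-Rr);ey[2]=0;ey/=np.linalg.norm(ey);ex=np.array([ey[1],-ey[0],0])
O=m+.049*ex;O[2]=0;print('m',m,'yaw',np.degrees(np.arctan2(ex[1],ex[0])),'O',O)
tip=O-.043*ex-.187*ey;print('tip xy',tip)
d=ray(329.5,134.);
for zz in (.26,.28,.3,.32):
  q=C+d*(zz-C[2])/d[2]-O; print(zz,q@ex,q@ey)
for u in range(329,337): print(u,[pt(c,u,v,0)[2].round(3) for v in range(130,138)])
w=optics.capture('wrist');Rt=Ro.from_euler('xyz',r.get_state()['eef_rot'],degrees=True).as_matrix()
Cw=-w['R'].T@w['t'];print('wrist cam in tool',Rt.T@(Cw-r.get_state()['tcp_pos']),(Rt.T@w['R'].T)[:,2],w['fx'])
for n,(u,v) in dict(bott=(201,188),tin=(302,196),mug=(199,240)).items(): print(n,atz(u,v,dict(bott=.165,tin=.044,mug=.09)[n]))
E
```

```text
0.13 [0.6236 0.2458 0.13  ] [ 0.6586 -0.1155  0.13  ] 0.3629061472522561
0.145 [0.6188 0.243  0.145 ] [ 0.6535 -0.1146  0.145 ] 0.35922138588155667
lip z nan [nan nan]
bench z nan
m [nan nan nan] yaw nan O [nan nan  0.]
tip xy [nan nan nan]
0.26 nan nan
0.28 nan nan
0.3 nan nan
0.32 nan nan
329 [np.float64(0.235), np.float64(0.312), np.float64(0.315), np.float64(0.306), np.float64(0.31), np.float64(0.228), np.float64(0.217), np.float64(0.213)]
330 [np.float64(0.311), np.float64(0.309), np.float64(0.31), np.float64(0.311), np.float64(0.311), np.float64(0.307), np.float64(0.222), np.float64(0.223)]
331 [np.float64(0.316), np.float64(0.319), np.float64(0.314), np.float64(0.311), np.float64(0.317), np.float64(0.312), np.float64(0.311), np.float64(0.211)]
332 [np.float64(0.312), np.float64(0.313), np.float64(0.314), np.float64(0.311), np.float64(0.313), np.float64(0.31), np.float64(0.309), np.float64(0.307)]
333 [np.float64(0.31), np.float64(0.311), np.float64(0.308), np.float64(0.31), np.float64(0.312), np.float64(0.312), np.float64(0.312), np.float64(0.317)]
334 [np.float64(0.31), np.float64(0.309), np.float64(0.314), np.float64(0.309), np.float64(0.31), np.float64(0.315), np.float64(0.313), np.float64(0.312)]
335 [np.float64(0.313), np.float64(0.309), np.float64(0.316), np.float64(0.311), np.float64(0.308), np.float64(0.308), np.float64(0.311), np.float64(0.31)]
336 [np.float64(0.307), np.float64(0.311), np.float64(0.315), np.float64(0.312), np.float64(0.31), np.float64(0.309), np.float64(0.308), np.float64(0.313)]
wrist cam in tool [ 0.08534902 -0.00120254 -0.14011293] [-0.30992929  0.0015784   0.9507583 ] 343.5608098885214
bott [0.52702976 0.20545775 0.165     ]
tin [ 0.56133648 -0.07642812  0.044     ]
mug [0.39481308 0.20485644 0.09      ]
```

Press yaw is about 5.5° and lip_edge is about (0.635, 0.064, 0.145). The tongue top is at about 0.311, so the tip is at about 0.308. The lip needs to rise about 163 mm. I'll retract, shut the gripper and swing to the front.

Emit:
{"method": "step_arm", "body": {"increments": [{"tx": 10,"ty": -22,"tz": 12,"az": 2.26,"claw": -1},{"tx": 10,"ty": -22,"tz": 12,"az": 2.26,"claw": -1},{"tx": 10,"ty": -22,"tz": 12,"az": 2.26,"claw": -1},{"tx": 10,"ty": -22,"tz": 12,"az": 2.26,"claw": -1},{"tx": 10,"ty": -22,"tz": 12,"az": 2.26,"claw": -1},{"tx": 10,"ty": -22,"tz": 12,"az": 2.26,"claw": -1},{"tx": 10,"ty": -22,"tz": 12,"az": 2.26,"claw": -1},{"tx": 10,"ty": -22,"tz": 12,"az": 2.26,"claw": -1},{"tx": 10,"ty": -22,"tz": 12,"az": 2.26,"claw": -1},{"tx": 10,"ty": -22,"tz": 12,"az": 2.26,"claw": -1}], "newtons": 10}}

```text
$.increments[0]: bad value
```

Emit:
{"method": "step_arm", "body": {"increments": [{"tx": 17,"ty": -32,"ax": 0.77,"ay": -7.96,"claw": -1},{"tx": 17,"ty": -32,"ax": 0.77,"ay": -7.96,"claw": -1},{"tx": 17,"ty": -32,"ax": 0.77,"ay": -7.96,"claw": -1},{"tx": 17,"ty": -32,"ax": 0.77,"ay": -7.96,"claw": -1},{"tx": 17,"ty": -32,"ax": 0.77,"ay": -7.96,"claw": -1},{"tx": 17,"ty": -32,"ax": 0.77,"ay": -7.96,"claw": -1}]}}

```text
$.increments[0]: bad value
```

Emit:
{"method": "step_arm", "body": {"increments": [{"tx": 10,"ty": -22,"tz": 12,"ax": 0,"ay": 0,"az": 2.26,"claw": -1}], "newtons": 10}}

```text
time_s: 0.25
tcp_pos: [0.2071, 0.6235, 0.2546]
eef_rot: [179.8, -0.0, -14.7]
contact_force: [0.7, -0.7, -0.4]
gripper_width: 0.0838
```

All keys are required in each row.

Emit:
{"method": "step_arm", "body": {"increments": [{"tx": 10,"ty": -22,"tz": 12,"ax": 0,"ay": 0,"az": 2.26,"claw": -1},{"tx": 10,"ty": -22,"tz": 12,"ax": 0,"ay": 0,"az": 2.26,"claw": -1},{"tx": 10,"ty": -22,"tz": 12,"ax": 0,"ay": 0,"az": 2.26,"claw": -1},{"tx": 10,"ty": -22,"tz": 12,"ax": 0,"ay": 0,"az": 2.26,"claw": -1},{"tx": 10,"ty": -22,"tz": 12,"ax": 0,"ay": 0,"az": 2.26,"claw": -1},{"tx": 10,"ty": -22,"tz": 12,"ax": 0,"ay": 0,"az": 2.26,"claw": -1},{"tx": 10,"ty": -22,"tz": 12,"ax": 0,"ay": 0,"az": 2.26,"claw": -1},{"tx": 10,"ty": -22,"tz": 12,"ax": 0,"ay": 0,"az": 2.26,"claw": -1},{"tx": 10,"ty": -22,"tz": 12,"ax": 0,"ay": 0,"az": 2.26,"claw": -1}]}}

```text
time_s: 1.15
tcp_pos: [0.2983, 0.4241, 0.3659]
eef_rot: [180.0, 0.0, 5.6]
contact_force: [-0.0, -0.0, 0.5]
gripper_width: 0.0133
```

Emit:
{"method": "step_arm", "body": {"increments": [{"tx": 17,"ty": -32,"tz": 0,"ax": 0.77,"ay": -7.96,"az": 0,"claw": -1},{"tx": 17,"ty": -32,"tz": 0,"ax": 0.77,"ay": -7.96,"az": 0,"claw": -1},{"tx": 17,"ty": -32,"tz": 0,"ax": 0.77,"ay": -7.96,"az": 0,"claw": -1},{"tx": 17,"ty": -32,"tz": 0,"ax": 0.77,"ay": -7.96,"az": 0,"claw": -1},{"tx": 17,"ty": -32,"tz": 0,"ax": 0.77,"ay": -7.96,"az": 0,"claw": -1},{"tx": 17,"ty": -32,"tz": 0,"ax": 0.77,"ay": -7.96,"az": 0,"claw": -1}]}}

```text
time_s: 1.75
tcp_pos: [0.4008, 0.2375, 0.377]
eef_rot: [-179.7, -47.4, 5.2]
contact_force: [-28.3, -83.5, -187.6]
gripper_width: 0.0006
```

```bash
python3 - <<'E'
from h import *
s=r.get_state();print({k:np.round(v,3) for k,v in s.items()})
a=cap('scene','s1');s=r.get_state();print({k:np.round(v,3) for k,v in s.items()})
E
```

```text
{'time_s': np.float64(1.75), 'joints': array([ 81.032, -23.805, -58.339,  57.603, -57.637, -19.482]), 'qd': array([-48.02 , -24.011,  -2.657, 112.42 ,  25.765, -47.157]), 'joint_torque': array([  6.991,   5.351, -13.124,  17.189,   0.296,   0.725]), 'tcp_pos': array([0.401, 0.238, 0.377]), 'eef_rot': array([-179.722,  -47.447,    5.152]), 'contact_force': array([ -28.251,  -83.538, -187.649]), 'moment': array([-13.677,  35.611, -11.5  ]), 'gripper_width': np.float64(0.001)}
{'time_s': np.float64(1.8), 'joints': array([ 80.726, -24.092, -58.019,  58.521, -57.54 , -19.738]), 'qd': array([  1.218,   3.096,   1.017, -13.844,  -3.217,   9.35 ]), 'joint_torque': array([-4.796, 13.221,  6.324, -2.662, -1.532,  0.526]), 'tcp_pos': array([0.403, 0.24 , 0.386]), 'eef_rot': array([-178.743,  -48.294,    4.531]), 'contact_force': array([-6.06 ,  2.993, 10.689]), 'moment': array([0.425, 1.588, 0.69 ]), 'gripper_width': np.float64(0.001)}
```

View pics/s1.png

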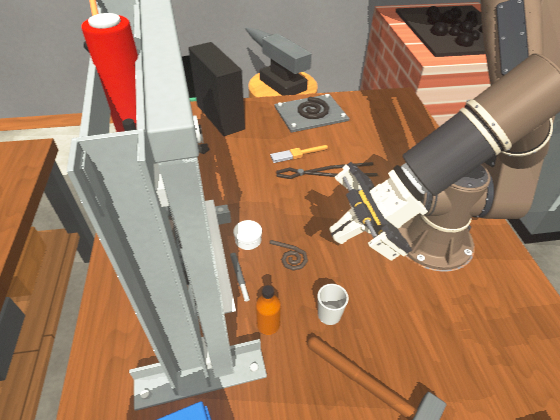

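Scene picture: the forearm is folded close over the base, and the fingers are at about (340, 235). Joint 3 ran into its lower stop (−58.3°), which caused the force spike, so the wrist must come over the other way (q4 negative). I'll fit a kinematic model from the recorded poses to plan this.

```bash
cat > kin.py <<'E'
import numpy as np
from scipy.spatial.transform import Rotation as Ro
X=lambda a:Ro.from_euler('x',a,degrees=True).as_matrix()
Y=lambda a:Ro.from_euler('y',a,degrees=True).as_matrix()
Z=lambda a:Ro.from_euler('z',a,degrees=True).as_matrix()
S4=S6=1;OFF=0
def fk(q,p,s4=None,s6=None,full=False):
    s4=s4 or S4;s6=s6 or S6
    d1,a1,a2,a3,d4,d6=p
    A=Z(q[0]);B=A@Y(q[1]);C=B@Y(-q[2]);D=C@X(s4*q[3])@Y(-q[4])
    sh=A@[a1,0,d1];el=sh+B@[0,0,a2];wr=el+C@[d4,0,a3];tcp=wr+D@[d6,0,0]
    R=D@X(s6*q[5])@Y(90)
    return (tcp,R,el,wr) if full else (tcp,R)
E
python3 - <<'E'
from kin import *
from scipy.optimize import least_squares
d=[([89.4445,20.5890,.63848,-.01651,-70.13579,-16.5051],[.19795,.64489,.24470],[179.913,-.0096,-17.065]),
([81.032,-23.805,-58.339,57.603,-57.637,-19.482],[.401,.238,.377],[-179.722,-47.447,5.152]),
([80.726,-24.092,-58.019,58.521,-57.54,-19.738],[.403,.240,.386],[-178.743,-48.294,4.531])]
import itertools
for s4,s6 in itertools.product((1,-1),(1,-1)):
    Ms=[fk(q,[0]*6,s4,s6)[1].T@Ro.from_euler('xyz',e,degrees=True).as_matrix() for q,_,e in d]
    print(s4,s6,[Ro.from_matrix(m).as_rotvec(degrees=True).round(1) for m in Ms])
for s4 in(1,-1):
    f=lambda p:np.concatenate([fk(q,p,s4,1)[0]-t for q,t,_ in d])
    o=least_squares(f,[.35,.05,.4,.03,.4,.25]);print(s4,o.x.round(4),o.cost,f(o.x).round(3))
E
```

```text
1 1 [array([ -0.,  -0., -57.]), array([ 77.1,  77.1, -97.7]), array([ 78.3,  78.3, -98. ])]
1 -1 [array([ -0.,  -0., -90.]), array([ 111.7,   53.3, -121.2]), array([ 113.9,   53.7, -121.2])]
-1 1 [array([  0.,  -0., -57.]), array([  0.,  -0., -51.]), array([ -0. ,   0. , -50.5])]
-1 -1 [array([  0.,  -0., -90.]), array([  0.,  -0., -90.]), array([ -0.,   0., -90.])]
1 [ 1.1012  1.7153 -0.0526 -1.5875 -0.5417 -0.5007] 0.018606652630829137 [-0.192  0.002  0.001 -0.002  0.001  0.014  0.001 -0.001 -0.015]
-1 [0.1009 0.3829 0.6085 0.0881 0.0219 0.5011] 0.0184046398376674 [-0.192  0.002  0.    -0.002  0.     0.002  0.002 -0.    -0.002]
```

Emit:
{"method": "step_arm", "body": {"increments": [{"tx": -8,"ty": 15,"tz": 0,"ax": -0.38,"ay": 4,"az": 0,"claw": -1},{"tx": -17,"ty": 30,"tz": 0,"ax": -0.77,"ay": 7.96,"az": 0,"claw": -1},{"tx": -17,"ty": 30,"tz": 0,"ax": -0.77,"ay": 7.96,"az": 0,"claw": -1}]}}

```text
time_s: 2.1
tcp_pos: [0.3577, 0.3129, 0.3762]
eef_rot: [179.9, -27.0, 5.6]
contact_force: [2.9, -0.4, 1.8]
gripper_width: 0.0004
```

```bash
cat > rec.py <<'E'
from plant import r
import json,os
s=r.get_state();D=json.load(open('d.json')) if os.path.exists('d.json') else []
D.append([list(map(float,s[k])) for k in('joints','tcp_pos','eef_rot')]);json.dump(D,open('d.json','w'))
print(s['joints'].round(2),s['tcp_pos'].round(4),s['eef_rot'].round(1),s['contact_force'].round(1),s['time_s'])
E
python3 rec.py
```

```text
[ 84.73 -14.5  -36.27  29.22 -65.94  -0.76] [0.3577 0.3129 0.3762] [179.9 -27.    5.6] [ 2.9 -0.4  1.8] 2.1
```

Emit:
{"method": "step_arm", "body": {"increments": [{"tx": -17,"ty": 30,"tz": 0,"ax": -0.77,"ay": 7.96,"az": 0,"claw": -1},{"tx": -17,"ty": 30,"tz": 0,"ax": -0.77,"ay": 7.96,"az": 0,"claw": -1},{"tx": -17,"ty": 30,"tz": 0,"ax": -0.77,"ay": 7.96,"az": 0,"claw": -1},{"tx": 0,"ty": 20,"tz": 0,"ax": 0,"ay": 4,"az": 0,"claw": -1}]}}

```text
time_s: 2.5
tcp_pos: [0.3077, 0.4255, 0.376]
eef_rot: [-179.8, 1.0, 5.6]
contact_force: [0.2, -0.2, 0.3]
gripper_width: 0.0007
```

```bash
python3 rec.py; cat > fit.py <<'E'
import json,numpy as np
from kin import *
from scipy.optimize import least_squares
D=json.load(open('d.json'))+[([89.4445,20.5890,.63848,-.01651,-70.13579,-16.5051],[.19795,.64489,.24470],0),
([80.726,-24.092,-58.019,58.521,-57.54,-19.738],[.403,.240,.386],0)]
def fk2(q,p):
    d1,a1,a2,a3,d4,d6,b,c,e=p
    A=Z(q[0]);B=A@Y(q[1]);C=B@Y(-q[2]);E=C@X(-q[3]);F=E@Y(-q[4])
    el=A@[a1,b,d1]+B@[0,0,a2];wr=el+C@[d4,0,a3];
    return wr+E@[0,c,0]+F@[d6,0,e],F@X(-q[5])@Y(90)@Z(-90),el,wr
if __name__=='__main__':
    f=lambda p:np.concatenate([fk2(q,p)[0]-t for q,t,_ in D]+[[0.03*(p[8])]])
    for i in range(4):
        o=least_squares(f,np.random.default_rng(i).uniform(.0,.5,9));print(o.x.round(4),o.cost,abs(f(o.x)).max())
    for q,t,_ in D: print(np.round(q,1),np.round(t,3))
E
python3 fit.py
```

```text
[ 74.8    3.17  -4.4   -1.02 -82.61  20.93] [0.3077 0.4255 0.376 ] [-179.8    1.     5.6] [ 0.2 -0.2  0.3] 2.5
[ 1.990e-01  6.000e-04  6.016e-01 -1.000e-04  4.635e-01  3.591e-01
 -4.000e-04 -1.913e-01 -4.000e-04] 3.179229469973431e-08 0.0001409525395044131
[ 1.990e-01  6.000e-04  6.016e-01 -1.000e-04  4.635e-01  3.591e-01
 -4.000e-04 -1.913e-01 -4.000e-04] 3.1792294702159203e-08 0.00014095291170646007
[ 1.990e-01  6.000e-04  6.016e-01 -1.000e-04  4.635e-01  3.591e-01
 -4.000e-04 -1.913e-01 -4.000e-04] 3.179229470151807e-08 0.00014095260277918742
[ 1.990e-01  6.000e-04  6.016e-01 -1.000e-04  4.635e-01  3.591e-01
 -4.000e-04 -1.913e-01 -4.000e-04] 3.1792294699895726e-08 0.00014095258000385025
[ 84.7 -14.5 -36.3  29.2 -65.9  -0.8] [0.358 0.313 0.376]
[ 74.8   3.2  -4.4  -1.  -82.6  20.9] [0.308 0.425 0.376]
[ 89.4  20.6   0.6  -0.  -70.1 -16.5] [0.198 0.645 0.245]
[ 80.7 -24.1 -58.   58.5 -57.5 -19.7] [0.403 0.24  0.386]
```

The fit is good to 0.14 mm and shows a wrist with a 191 mm lateral offset. Next I'll search IK solutions for the push pose.

```bash
cat > ik.py <<'E'
from fit import *
P=[.199,.0006,.6016,-.0001,.4635,.3591,-.0004,-.1913,-.0004]
LO=np.array([-174,-80,-56,-171,-172,-3]);LO[5]=-171;HI=np.array([174,119,69,93,-3,171])
def goalR(tilt,yaw,flip=0,roll=0):
    z=Z(yaw)@[np.cos(np.radians(tilt)),0,np.sin(np.radians(tilt))];y=Z(yaw)@[0,-1.,0]
    R=np.column_stack([np.cross(y,z),y,z]); return R@Z(180*flip+roll)
def ik(p,R,q0):
    def f(q):
        a=fk2(q,P);return np.r_[(a[0]-p)*10,(a[1]-R).ravel()]
    o=least_squares(f,np.clip(q0,LO+.1,HI-.1),bounds=(LO,HI));return o.x,o.cost
def pts(q):
    t,R,el,wr=fk2(q,P);return el,wr,t-.3591*R[:,2],t
E
cat > s.py <<'E'
from ik import *
rng=np.random.default_rng(0);ex=Z(5.5)[:,0]
pf=np.array([.649,.045,.118])
qs=[np.array(q) for q in ([75,3,-4,-1,-83,20],)]
for tilt in(0,8):
  for flip in(0,1):
    sol=[]
    for k in range(60):
        q,c=ik(pf,goalR(tilt,5.5,flip),rng.uniform(LO,HI))
        if c<1e-8 and not any(abs(q-s).max()<1 for s in sol): sol.append(q)
    for q in sol:
        m=[ik(pf+d,goalR(tilt,5.5,flip),q) for d in(-.1*ex,-.1*ex+[0,0,.17],np.r_[0,0,.165])]
        print(tilt,flip,q.round(0),[x.round(2).tolist() for x in pts(q)[:3]],['%.0e'%c for _,c in m],m[2][0].round(0))
E
python3 s.py
```

```text
0 0 [ -30.   58.  -51. -143. -106.  -78.] [[0.45, -0.25, 0.52], [0.31, -0.18, 0.08], [0.29, 0.01, 0.12]] ['2e-03', '4e-03', '7e-21'] [ -30.   21.  -51. -144.  -76. -100.]
0 1 [ -30.   58.  -51. -143. -106.  102.] [[0.45, -0.25, 0.52], [0.31, -0.18, 0.08], [0.29, 0.01, 0.12]] ['2e-03', '4e-03', '4e-21'] [ -30.   21.  -51. -144.  -76.   80.]
8 0 [ -28.   66.  -48. -142. -117.  -75.] [[0.48, -0.26, 0.44], [0.32, -0.17, 0.02], [0.3, 0.01, 0.07]] ['3e-20', '1e-02', '2e-19'] [ -30.   33.  -53. -145.  -95.  -92.]
8 1 [ -28.   66.  -48. -142. -117.  105.] [[0.48, -0.26, 0.44], [0.32, -0.17, 0.02], [0.3, 0.01, 0.07]] ['3e-20', '1e-02', '1e-19'] [ -30.   33.  -53. -145.  -95.   88.]
```

```bash
cat > s2.py <<'E'
from ik import *
ex=Z(5.5)[:,0];ey=Z(5.5)[:,1];m=np.array([.635,.064,0])
q0=np.array([-30,58,-51,-143,-106,-78.])
for tilt in(-30,-25,-20,-15,-10,-5,0):
  for dy in(-20,-10,0,10,20):
    R=goalR(tilt,5.5+dy,0); z=R[:,2]
    tip=m+.022*ex-.02*ey; pf=tip-.019*z; pf[2]=.128-.011-.01+(.012*np.sin(np.radians(-tilt)))
    A=[]
    for d in (0*ex,-.07*ex,[0,0,.165],np.r_[0,0,.165]-.07*ex):
        q,c=ik(pf+d,R,q0);A.append((q,c))
    if sum(c for _,c in A)<1e-6:
        print(tilt,dy,pf.round(3),A[0][0].round(0),A[1][0].round(0),A[2][0].round(0),[x.round(2).tolist() for x in pts(A[0][0])[:3]])
E
python3 s2.py
```

```text
-25 20 [0.643 0.039 0.112] [ -26.   24.  -31. -108.  -48. -127.] [ -31.   22.  -38. -106.  -52. -122.] [ -12.    3.  -23.  -83.  -34. -171.] [[0.22, -0.11, 0.75], [0.46, -0.22, 0.37], [0.35, -0.1, 0.26]]
-20 10 [0.642 0.041 0.111] [ -30.   30.  -42. -128.  -58. -105.] [ -37.   30.  -49. -124.  -64.  -99.] [ -17.    2.  -30. -104.  -31. -152.] [[0.26, -0.15, 0.72], [0.38, -0.22, 0.28], [0.32, -0.05, 0.23]]
-20 20 [0.643 0.039 0.111] [ -29.   29.  -34. -113.  -56. -117.] [ -36.   28.  -41. -110.  -61. -112.] [ -19.    5.  -26.  -94.  -42. -156.] [[0.25, -0.14, 0.73], [0.44, -0.25, 0.31], [0.34, -0.11, 0.23]]
-15 10 [0.641 0.041 0.11 ] [ -33.   36.  -44. -130.  -69.  -97.] [ -40.   39.  -51. -125.  -75.  -89.] [ -24.    5.  -34. -114.  -42. -137.] [[0.3, -0.19, 0.68], [0.36, -0.23, 0.23], [0.31, -0.05, 0.2]]
-15 20 [0.642 0.038 0.11 ] [ -32.   34.  -36. -116.  -65. -109.] [ -39.   35.  -42. -112.  -70. -103.] [ -25.    8.  -29. -102.  -50. -144.] [[0.29, -0.18, 0.7], [0.42, -0.27, 0.26], [0.33, -0.11, 0.2]]
-10 10 [0.641 0.041 0.109] [ -34.   43.  -45. -130.  -79.  -91.] [ -41.   48.  -
[... 439 characters left out ...]
 16.  -42. -125.  -64. -116.] [[0.38, -0.26, 0.59], [0.35, -0.24, 0.13], [0.3, -0.05, 0.14]]
-5 20 [0.642 0.038 0.108] [ -35.   45.  -37. -118.  -81.  -97.] [ -42.   48.  -42. -113.  -85.  -90.] [ -33.   17.  -34. -113.  -66. -126.] [[0.35, -0.25, 0.62], [0.4, -0.29, 0.16], [0.32, -0.12, 0.14]]
0 10 [0.641 0.041 0.107] [ -34.   56.  -44. -130.  -96.  -83.] [ -41.   63.  -49. -122. -102.  -71.] [ -34.   22.  -44. -128.  -75. -108.] [[0.41, -0.28, 0.54], [0.35, -0.24, 0.08], [0.29, -0.05, 0.11]]
0 20 [0.642 0.038 0.107] [ -36.   51.  -36. -119.  -88.  -93.] [ -42.   54.  -41. -113.  -92.  -85.] [ -35.   22.  -36. -116.  -75. -118.] [[0.38, -0.27, 0.58], [0.4, -0.29, 0.12], [0.32, -0.12, 0.11]]
```

```bash
cat > plan.py <<'E'
from ik import *
import sys
ex=Z(5.5)[:,0];ey=Z(5.5)[:,1];m=np.array([.635,.064,0])
R=goalR(-4,20.5);q0=np.array([-35,48,-41,-124,-85,-92.])
def target(back,z,tipx=.024,tipy=0.):
    p=m+tipx*ex+tipy*ey-.019*R[:,2]-back*ex;p[2]=z;return p
def rows(qa,qb,n,bend=None):
    prev=fk2(qa,P)
    for i in range(1,n+1):
        s=i/n;q=qa+(qb-qa)*s+(0 if bend is None else np.array(bend)*np.sin(np.pi*s))
        a=fk2(q,P);w=Ro.from_matrix(a[1]@prev[1].T).as_rotvec(degrees=True)
        print(i,((a[0]-prev[0])*1000).round(0).astype(int).tolist(),w.round(1).tolist(),'|',round(np.linalg.norm(w),1),a[0].round(2),a[1][:,2].round(2),'w',a[3].round(2),'f',pts(q)[2].round(2));prev=a
if __name__=='__main__':
    for b,z in((.07,.26),(.07,.107),(0,.107),(0,.28),(.07,.28)): print(b,z,ik(target(b,z),R,q0))
    qb=ik(target(.09,.24),R,q0)[0]
    from plant import r
    rows(r.get_state()['joints'],qb,36)
E
python3 plan.py
```

```text
0.07 0.26 (array([ -37.780391  ,   16.73377893,  -46.45166048, -117.22763697,
        -72.61134779, -113.70949973]), np.float64(1.5945341001750731e-24))
0.07 0.107 (array([ -39.73107631,   54.57207005,  -48.04408402, -119.93205265,
        -92.29869566,  -79.06195317]), np.float64(3.5483441814952105e-20))
0 0.107 (array([ -33.29895536,   49.28226515,  -42.04770261, -126.26866964,
        -86.78616238,  -88.92512604]), np.float64(1.5684364994750936e-25))
0 0.28 (array([ -30.63306119,   15.75885725,  -39.14911953, -121.29197979,
        -65.35780057, -119.50255688]), np.float64(1.0702209389225552e-19))
0.07 0.28 (array([ -36.98985225,   12.01050019,  -45.21727572, -116.15064673,
        -69.58202443, -119.14875457]), np.float64(6.290330341017726e-20))
1 [1, -19, -24] [-0.8, 3.5, -7.2] | 8.1 [0.31 0.41 0.35] [-0.08 -0.01 -1.  ] w [0.16 0.47 0.72] f [0.34 0.41 0.71]
2 [-1, -19, -22] [-0.8, 3.5, -7.3] | 8.2 [0.31 0.39 0.33] [-0.14 -0.01 -0.99] w [0.18 0.46 0.71] f [0.36 0.39 0.69]
3 [-2, -18, -21] [-0.8, 3.5, -7.4] | 8.2 [0.31 0.37 0.31] [-0.2   0.   -0.98] w [0.21 0.46 0.7 ] f [0.38 0.37
[... 3153 characters left out ...]
1, 3.9, -6.5] | 8.6 [0.47 0.2  0.23] [ 0.63  0.77 -0.11] w [ 0.38 -0.17  0.36] f [ 0.24 -0.07  0.27]
32 [21, -25, 3] [4.4, 3.6, -6.5] | 8.6 [0.49 0.18 0.24] [ 0.71  0.7  -0.09] w [ 0.36 -0.19  0.35] f [ 0.23 -0.07  0.27]
33 [19, -28, 2] [4.6, 3.3, -6.5] | 8.6 [0.51 0.15 0.24] [ 0.78  0.62 -0.08] w [ 0.34 -0.21  0.34] f [ 0.23 -0.07  0.27]
34 [18, -31, 1] [4.8, 3.0, -6.5] | 8.6 [0.52 0.12 0.24] [ 0.84  0.54 -0.07] w [ 0.32 -0.22  0.34] f [ 0.22 -0.07  0.27]
35 [15, -33, 1] [5.0, 2.6, -6.5] | 8.6 [0.54 0.09 0.24] [ 0.89  0.45 -0.07] w [ 0.3  -0.23  0.33] f [ 0.22 -0.07  0.27]
36 [13, -36, 0] [5.2, 2.2, -6.5] | 8.6 [0.55 0.05 0.24] [ 0.93  0.35 -0.07] w [ 0.28 -0.24  0.32] f [ 0.22 -0.07  0.27]
```

```bash
python3 - <<'E'
from plan import *
from plant import r
qb=ik(target(.09,.25),R,q0)[0]; qa=r.get_state()['joints'];prev=fk2(qa,P);n=40;mz=9
for i in range(1,n+1):
    s=i/n;s=s-.0*0;q=qa+(qb-qa)*s+np.array([0,-10,0,0,0,0])*np.sin(np.pi*s);a=fk2(q,P);w=Ro.from_matrix(a[1]@prev[1].T).as_rotvec(degrees=True)
    print(i,((a[0]-prev[0])*1000).round(0).astype(int).tolist(),w.round(1).tolist(),round(np.linalg.norm(w),1),a[0].round(2) if i%5==0 else '');prev=a
print(qb)
E
```

```text
1 [1, -19, -14] [0.2, 2.9, -6.6] 7.2 
2 [-1, -18, -13] [0.1, 2.9, -6.6] 7.2 
3 [-2, -17, -12] [0.1, 2.9, -6.6] 7.2 
4 [-3, -16, -11] [0.1, 3.0, -6.6] 7.3 
5 [-4, -15, -11] [0.1, 3.0, -6.6] 7.3 [0.3  0.34 0.31]
6 [-5, -13, -10] [0.0, 3.1, -6.6] 7.3 
7 [-6, -11, -9] [0.0, 3.1, -6.6] 7.3 
8 [-6, -10, -8] [0.0, 3.2, -6.6] 7.4 
9 [-6, -8, -7] [0.0, 3.3, -6.6] 7.4 
10 [-6, -7, -7] [0.0, 3.4, -6.6] 7.4 [0.27 0.29 0.27]
11 [-6, -5, -6] [0.0, 3.5, -6.6] 7.4 
12 [-6, -4, -5] [0.1, 3.6, -6.5] 7.5 
13 [-5, -3, -4] [0.1, 3.7, -6.5] 7.5 
14 [-4, -1, -4] [0.2, 3.9, -6.5] 7.5 
15 [-3, 0, -3] [0.2, 4.0, -6.4] 7.6 [0.24 0.28 0.25]
16 [-2, 1, -2] [0.3, 4.1, -6.4] 7.6 
17 [-1, 1, -2] [0.4, 4.2, -6.3] 7.6 
18 [1, 2, -1] [0.5, 4.4, -6.3] 7.6 
19 [2, 2, 0] [0.7, 4.5, -6.2] 7.7 
20 [4, 3, 0] [0.8, 4.6, -6.1] 7.7 [0.25 0.29 0.25]
21 [6, 3, 1] [1.0, 4.7, -6.1] 7.7 
22 [7, 2, 1] [1.2, 4.8, -6.0] 7.8 
23 [9, 2, 1] [1.4, 4.8, -6.0] 7.8 
24 [11, 1, 2] [1.6, 4.9, -5.9] 7.8 
25 [12, 0, 2] [1.9, 4.9, -5.9] 7.9 [0.29 0.29 0.25]
26 [14, -1, 2] [2.1, 4.9, -5.8] 7.9 
27 [15, -3, 2] [2.4, 4.9, -5.8] 7.9 
28 [17, -5, 2] [2.6, 4.9, -5.7] 8.0 
29 [18, -6, 2] [2.9, 4.8, -5.7] 8.0 
30 [19, -9, 2] [3.2, 4.7, -5.7] 8.0 [0.38 0.27 0.26]
31 [19, -11, 1] [3.4, 4.6, -5.7] 8.1 
32 [20, -13, 1] [3.7, 4.5, -5.6] 8.1 
33 [20, -16, 1] [3.9, 4.3, -5.6] 8.1 
34 [20, -18, 0] [4.2, 4.1, -5.6] 8.1 
35 [19, -21, -1] [4.4, 3.9, -5.6] 8.2 [0.47 0.19 0.26]
36 [18, -23, -1] [4.6, 3.7, -5.7] 8.2 
37 [17, -26, -2] [4.8, 3.4, -5.7] 8.2 
38 [16, -28, -3] [5.0, 3.1, -5.7] 8.2 
39 [14, -30, -4] [5.2, 2.8, -5.7] 8.2 
40 [12, -32, -5] [5.3, 2.5, -5.8] 8.2 [0.55 0.05 0.25]
[ -40.33362844   18.7190922   -48.6596851  -115.84427236  -75.44050154
 -110.30466361]
```

Emit:
{"method": "step_arm", "body": {"increments": [{"tx": 1,"ty": -19,"tz": -14,"ax": 0.2,"ay": 2.9,"az": -6.6,"claw": -1},{"tx": -1,"ty": -18,"tz": -13,"ax": 0.1,"ay": 2.9,"az": -6.6,"claw": -1},{"tx": -2,"ty": -17,"tz": -12,"ax": 0.1,"ay": 2.9,"az": -6.6,"claw": -1},{"tx": -3,"ty": -16,"tz": -11,"ax": 0.1,"ay": 3.0,"az": -6.6,"claw": -1},{"tx": -4,"ty": -15,"tz": -11,"ax": 0.1,"ay": 3.0,"az": -6.6,"claw": -1},{"tx": -5,"ty": -13,"tz": -10,"ax": 0,"ay": 3.1,"az": -6.6,"claw": -1},{"tx": -6,"ty": -11,"tz": -9,"ax": 0,"ay": 3.1,"az": -6.6,"claw": -1},{"tx": -6,"ty": -10,"tz": -8,"ax": 0,"ay": 3.2,"az": -6.6,"claw": -1},{"tx": -6,"ty": -8,"tz": -7,"ax": 0,"ay": 3.3,"az": -6.6,"claw": -1},{"tx": -6,"ty": -7,"tz": -7,"ax": 0,"ay": 3.4,"az": -6.6,"claw": -1}]}}

```text
time_s: 3.5
tcp_pos: [0.2702, 0.2882, 0.2736]
eef_rot: [165.3, 25.9, -65.9]
contact_force: [0.4, 0.3, -1.3]
gripper_width: 0.0006
```

```bash
python3 rec.py
```

```text
[ 45.73   0.21 -15.23 -29.49 -81.16 -11.87] [0.2702 0.2882 0.2736] [165.3  25.9 -65.9] [ 0.4  0.3 -1.3] 3.5
```

Tracking follows the plan with low force. Continuing.

Emit:
{"method": "step_arm", "body": {"increments": [{"tx": -6,"ty": -5,"tz": -6,"ax": 0,"ay": 3.5,"az": -6.6,"claw": -1},{"tx": -6,"ty": -4,"tz": -5,"ax": 0.1,"ay": 3.6,"az": -6.5,"claw": -1},{"tx": -5,"ty": -3,"tz": -4,"ax": 0.1,"ay": 3.7,"az": -6.5,"claw": -1},{"tx": -4,"ty": -1,"tz": -4,"ax": 0.2,"ay": 3.9,"az": -6.5,"claw": -1},{"tx": -3,"ty": 0,"tz": -3,"ax": 0.2,"ay": 4.0,"az": -6.4,"claw": -1},{"tx": -2,"ty": 1,"tz": -2,"ax": 0.3,"ay": 4.1,"az": -6.4,"claw": -1},{"tx": -1,"ty": 1,"tz": -2,"ax": 0.4,"ay": 4.2,"az": -6.3,"claw": -1},{"tx": 1,"ty": 2,"tz": -1,"ax": 0.5,"ay": 4.4,"az": -6.3,"claw": -1},{"tx": 2,"ty": 2,"tz": 0,"ax": 0.7,"ay": 4.5,"az": -6.2,"claw": -1},{"tx": 4,"ty": 3,"tz": 0,"ax": 0.8,"ay": 4.6,"az": -6.1,"claw": -1}]}}

```text
time_s: 4.5
tcp_pos: [0.2505, 0.2845, 0.2469]
eef_rot: [124.5, 16.0, -147.1]
contact_force: [-0.4, -0.1, 0.1]
gripper_width: 0.0001
```

Emit:
{"method": "step_arm", "body": {"increments": [{"tx": 6,"ty": 3,"tz": 1,"ax": 1.0,"ay": 4.7,"az": -6.1,"claw": -1},{"tx": 7,"ty": 2,"tz": 1,"ax": 1.2,"ay": 4.8,"az": -6.0,"claw": -1},{"tx": 9,"ty": 2,"tz": 1,"ax": 1.4,"ay": 4.8,"az": -6.0,"claw": -1},{"tx": 11,"ty": 1,"tz": 2,"ax": 1.6,"ay": 4.9,"az": -5.9,"claw": -1},{"tx": 12,"ty": 0,"tz": 2,"ax": 1.9,"ay": 4.9,"az": -5.9,"claw": -1},{"tx": 14,"ty": -1,"tz": 2,"ax": 2.1,"ay": 4.9,"az": -5.8,"claw": -1},{"tx": 15,"ty": -3,"tz": 2,"ax": 2.4,"ay": 4.9,"az": -5.8,"claw": -1},{"tx": 17,"ty": -5,"tz": 2,"ax": 2.6,"ay": 4.9,"az": -5.7,"claw": -1},{"tx": 18,"ty": -6,"tz": 2,"ax": 2.9,"ay": 4.8,"az": -5.7,"claw": -1},{"tx": 19,"ty": -9,"tz": 2,"ax": 3.2,"ay": 4.7,"az": -5.7,"claw": -1}]}}

```text
time_s: 5.5
tcp_pos: [0.3792, 0.2681, 0.2639]
eef_rot: [102.5, -31.5, 155.0]
contact_force: [-0.6, -0.0, -0.3]
gripper_width: 0.0004
```

```bash
python3 rec.py
```

```text
[-11.93   8.21 -37.08 -87.01 -77.96 -77.76] [0.3792 0.2681 0.2639] [102.5 -31.5 155. ] [-0.6 -0.  -0.3] 5.5
```

Emit:
{"method": "step_arm", "body": {"increments": [{"tx": 19,"ty": -11,"tz": 1,"ax": 3.4,"ay": 4.6,"az": -5.7,"claw": -1},{"tx": 20,"ty": -13,"tz": 1,"ax": 3.7,"ay": 4.5,"az": -5.6,"claw": -1},{"tx": 20,"ty": -16,"tz": 1,"ax": 3.9,"ay": 4.3,"az": -5.6,"claw": -1},{"tx": 20,"ty": -18,"tz": 0,"ax": 4.2,"ay": 4.1,"az": -5.6,"claw": -1},{"tx": 19,"ty": -21,"tz": -1,"ax": 4.4,"ay": 3.9,"az": -5.6,"claw": -1},{"tx": 18,"ty": -23,"tz": -1,"ax": 4.6,"ay": 3.7,"az": -5.7,"claw": -1},{"tx": 17,"ty": -26,"tz": -2,"ax": 4.8,"ay": 3.4,"az": -5.7,"claw": -1},{"tx": 16,"ty": -28,"tz": -3,"ax": 5.0,"ay": 3.1,"az": -5.7,"claw": -1},{"tx": 14,"ty": -30,"tz": -4,"ax": 5.2,"ay": 2.8,"az": -5.7,"claw": -1},{"tx": 12,"ty": -32,"tz": -5,"ax": 5.3,"ay": 2.5,"az": -5.8,"claw": -1},{"tx": 0,"ty": 0,"tz": 0,"ax": 0,"ay": 0,"az": 0,"claw": -1}]}}

```text
time_s: 6.6
tcp_pos: [0.5539, 0.0485, 0.25]
eef_rot: [-176.7, -86.5, 16.9]
contact_force: [-1.4, 0.6, -0.4]
gripper_width: 0.0007
```

```bash
python3 rec.py; python3 - <<'E'
from h import *
from plan import *
s=r.get_state();R0=Ro.from_euler('xyz',s['eef_rot'],degrees=True).as_matrix()
print('rot err',Ro.from_matrix(R@R0.T).as_rotvec(degrees=True),'dpos mm',(target(.09,.115)-s['tcp_pos'])*1000, target(0,.107))
c=cap('wrist','w1')
E
```

```text
[ -40.6    19.33  -48.51 -116.09  -76.08 -110.05] [0.5539 0.0485 0.25  ] [-176.7  -86.5   16.9] [-1.4  0.6 -0.4] 6.6
rot err [-0.3557859   0.36436844  0.25933744] dpos mm [  -2.39831761    2.49832263 -135.03904239] [0.64113609 0.05966257 0.107     ]
```

View pics/w1.png

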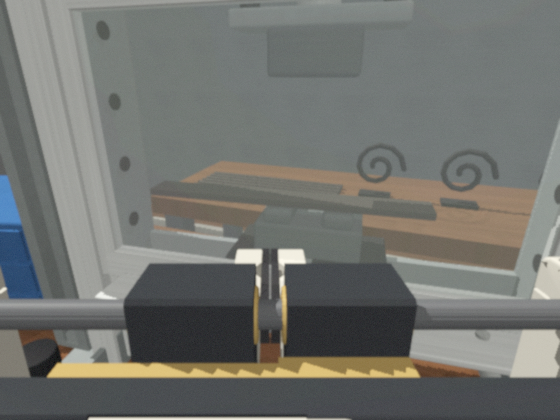

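The wrist view shows the closed fingers at (270, 260) in front of the window and level, but the gripper hides the lip. I'll descend in front of the lip, then slide under it.

Emit:
{"method": "step_arm", "body": {"increments": [{"tx": -1,"ty": 1,"tz": -20,"ax": -0.3,"ay": 0.3,"az": 0.2,"claw": -1},{"tx": -1,"ty": 1,"tz": -25,"ax": 0,"ay": 0,"az": 0,"claw": -1},{"tx": 0,"ty": 0,"tz": -25,"ax": 0,"ay": 0,"az": 0,"claw": -1},{"tx": 0,"ty": 0,"tz": -25,"ax": 0,"ay": 0,"az": 0,"claw": -1},{"tx": 0,"ty": 0,"tz": -25,"ax": 0,"ay": 0,"az": 0,"claw": -1},{"tx": 0,"ty": 0,"tz": -23,"ax": 0,"ay": 0,"az": 0,"claw": -1},{"tx": 0,"ty": 0,"tz": 0,"ax": 0,"ay": 0,"az": 0,"claw": -1}]}}

```text
time_s: 7.35
tcp_pos: [0.5511, 0.0537, 0.1034]
eef_rot: [-178.0, -85.9, 18.9]
contact_force: [-0.2, -0.0, -0.2]
gripper_width: 0.0006
```

```bash
python3 rec.py; python3 - <<'E'
from h import *
a=cap('top','t2')
cv2.imwrite('pics/t2c.png',cv2.resize(a['image'][80:260,140:370],None,fx=3.3,fy=3.3,interpolation=cv2.INTER_CUBIC))
P=np.array([pt(a,u,v,0) for u in range(197,316,2) for v in (152,154)]);P=P[(P[:,2]>.1)&(P[:,2]<.2)]
b=np.array([pt(a,u,v,0) for u in range(360,460,5) for v in (180,215,225)]);b=b[(abs(b[:,2])<.05)]
print('lip top z',len(P),np.median(P[:,2]),P[:,2].std(),'bench',np.median(b[:,2]),'slope',np.polyfit(P[:,1],P[:,2],1))
t=np.array([pt(a,u,v,0) for u in range(331,338) for v in (131,132,133,134)]);t=t[t[:,2]>.29];print('tongue',np.median(t[:,2]),t[:,2].std(),len(t))
E
```

```text
[ -41.66   57.13  -49.3  -117.52  -93.57  -75.58] [0.5511 0.0537 0.1034] [-178.   -85.9   18.9] [-0.2 -0.  -0.2] 7.35
lip top z 120 0.1486719538156775 0.0032714569657533786 bench 0.0030576218527122033 slope [0.00133763 0.14885035]
tongue 0.3117463700551856 0.002981007748863676 28
```

View pics/t2c.png

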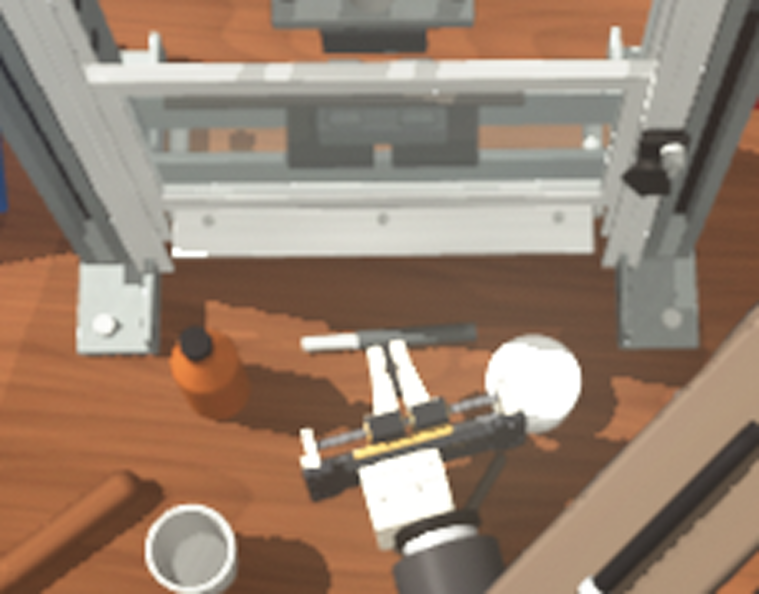

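The picture shows the fingertips at crop (390, 345), short of the lip, with bottle, tin and punch undisturbed. Depth gives a relative lift of about 163 mm. Sliding under now.

Emit:
{"method": "step_arm", "body": {"increments": [{"tx": 15,"ty": 1,"tz": 1,"ax": 0,"ay": 0,"az": 0,"claw": -1},{"tx": 15,"ty": 1,"tz": 1,"ax": 0,"ay": 0,"az": 0,"claw": -1},{"tx": 15,"ty": 1,"tz": 1,"ax": 0,"ay": 0,"az": 0,"claw": -1},{"tx": 15,"ty": 1,"tz": 0,"ax": 0,"ay": 0,"az": 0,"claw": -1},{"tx": 15,"ty": 1,"tz": 0,"ax": 0,"ay": 0,"az": 0,"claw": -1},{"tx": 15,"ty": 1,"tz": 0,"ax": 0,"ay": 0,"az": 0,"claw": -1},{"tx": 0,"ty": 0,"tz": 0,"ax": 0,"ay": 0,"az": 0,"claw": -1}]}}

```text
time_s: 8.1
tcp_pos: [0.6427, 0.0592, 0.1154]
eef_rot: [170.8, -86.4, 30.0]
contact_force: [0.1, 0.3, 0.1]
gripper_width: 0.0003
```

Emit:
{"method": "step_arm", "body": {"increments": [{"tx": 0,"ty": 0,"tz": 4,"ax": 0,"ay": 0,"az": 0,"claw": -1},{"tx": 0,"ty": 0,"tz": 4,"ax": 0,"ay": 0,"az": 0,"claw": -1},{"tx": 0,"ty": 0,"tz": 4,"ax": 0,"ay": 0,"az": 0,"claw": -1},{"tx": 0,"ty": 0,"tz": 2,"ax": 0,"ay": 0,"az": 0,"claw": -1}]}}

```text
time_s: 8.5
tcp_pos: [0.6411, 0.0584, 0.1256]
eef_rot: [177.1, -86.2, 23.5]
contact_force: [-0.3, 0.2, -0.4]
gripper_width: 0.0005
```

Emit:
{"method": "step_arm", "body": {"increments": [{"tx": 0,"ty": 0,"tz": 1.5,"ax": 0,"ay": 0,"az": 0,"claw": -1},{"tx": 0,"ty": 0,"tz": 1.5,"ax": 0,"ay": 0,"az": 0,"claw": -1},{"tx": 0,"ty": 0,"tz": 1.5,"ax": 0,"ay": 0,"az": 0,"claw": -1},{"tx": 0,"ty": 0,"tz": 1.5,"ax": 0,"ay": 0,"az": 0,"claw": -1}]}}

```text
time_s: 8.9
tcp_pos: [0.6414, 0.0585, 0.1307]
eef_rot: [177.7, -86.1, 23.0]
contact_force: [-0.4, 0.6, 0.3]
gripper_width: 0.0003
```

Emit:
{"method": "step_arm", "body": {"increments": [{"tx": 0,"ty": 0,"tz": 2,"ax": 0,"ay": 0,"az": 0,"claw": -1},{"tx": 0,"ty": 0,"tz": 2,"ax": 0,"ay": 0,"az": 0,"claw": -1},{"tx": 0,"ty": 0,"tz": 2,"ax": 0,"ay": 0,"az": 0,"claw": -1}]}}

```text
time_s: 9.2
tcp_pos: [0.6414, 0.0585, 0.1363]
eef_rot: [177.9, -86.1, 22.8]
contact_force: [0.8, 0.7, -6.0]
gripper_width: 0.0003
```

```bash
python3 rec.py; python3 - <<'E'
from h import *
a=cap('top','t3')
cv2.imwrite('pics/t3c.png',cv2.resize(a['image'][80:260,140:370],None,fx=3.3,fy=3.3,interpolation=cv2.INTER_CUBIC))
P=np.array([pt(a,u,v,0) for u in range(197,316,2) for v in (150,152)]);P=P[(P[:,2]>.1)&(P[:,2]<.2)]
print('lip top z',len(P),np.median(P[:,2]))
E
```

```text
[ -33.38   43.55  -42.22 -125.61  -83.59  -93.3 ] [0.6414 0.0585 0.1363] [177.9 -86.1  22.8] [ 0.8  0.7 -6. ] 9.2
lip top z 119 0.15362730257533228
```

View pics/t3c.png

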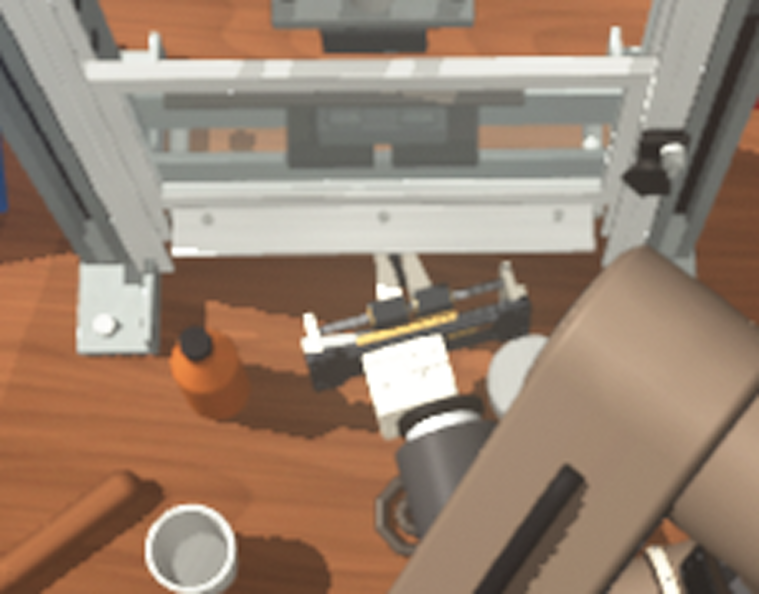

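The picture shows the fingertips under the lip at crop (400, 255), with nothing else touched. A force of −6 N confirms the lift has begun. Lip top is 0.1536 at TCP z 0.1363 and the target is 0.3117, so about 158 mm remain. I'll raise about 145 mm, then re-measure.

Emit:
{"method": "step_arm", "body": {"increments": [{"tx": 0,"ty": 0,"tz": 4,"ax": 0,"ay": 0,"az": 0,"claw": -1},{"tx": 0,"ty": 0,"tz": 6,"ax": 0,"ay": 0,"az": 0,"claw": -1},{"tx": 0,"ty": 0,"tz": 8,"ax": 0,"ay": 0,"az": 0,"claw": -1},{"tx": 0,"ty": 0,"tz": 8,"ax": 0,"ay": 0,"az": 0,"claw": -1},{"tx": 0,"ty": 0,"tz": 8,"ax": 0,"ay": 0,"az": 0,"claw": -1},{"tx": 0,"ty": 0,"tz": 8,"ax": 0,"ay": 0,"az": 0,"claw": -1},{"tx": 0,"ty": 0,"tz": 8,"ax": 0,"ay": 0,"az": 0,"claw": -1},{"tx": 0,"ty": 0,"tz": 8,"ax": 0,"ay": 0,"az": 0,"claw": -1},{"tx": 0,"ty": 0,"tz": 8,"ax": 0,"ay": 0,"az": 0,"claw": -1},{"tx": 0,"ty": 0,"tz": 8,"ax": 0,"ay": 0,"az": 0,"claw": -1}]}}

```text
time_s: 10.25
tcp_pos: [0.6413, 0.0586, 0.2116]
eef_rot: [177.3, -86.1, 23.4]
contact_force: [2.1, -1.5, -5.7]
gripper_width: 0.0002
```

Emit:
{"method": "step_arm", "body": {"increments": [{"tx": 0,"ty": 0,"tz": 8,"ax": 0,"ay": 0,"az": 0,"claw": -1},{"tx": 0,"ty": 0,"tz": 8,"ax": 0,"ay": 0,"az": 0,"claw": -1},{"tx": 0,"ty": 0,"tz": 8,"ax": 0,"ay": 0,"az": 0,"claw": -1},{"tx": 0,"ty": 0,"tz": 8,"ax": 0,"ay": 0,"az": 0,"claw": -1},{"tx": 0,"ty": 0,"tz": 8,"ax": 0,"ay": 0,"az": 0,"claw": -1},{"tx": 0,"ty": 0,"tz": 8,"ax": 0,"ay": 0,"az": 0,"claw": -1},{"tx": 0,"ty": 0,"tz": 8,"ax": 0,"ay": 0,"az": 0,"claw": -1},{"tx": 0,"ty": 0,"tz": 6,"ax": 0,"ay": 0,"az": 0,"claw": -1},{"tx": 0,"ty": 0,"tz": 4,"ax": 0,"ay": 0,"az": 0,"claw": -1},{"tx": 0,"ty": 0,"tz": 2,"ax": 0,"ay": 0,"az": 0,"claw": -1}]}}

```text
time_s: 11.25
tcp_pos: [0.6414, 0.0586, 0.2795]
eef_rot: [176.8, -86.2, 24.0]
contact_force: [1.6, -2.1, -5.4]
gripper_width: 0.0007
```

```bash
python3 rec.py; cat > lv.py <<'E'
from h import *
import sys
a=cap('top',sys.argv[1])
cv2.imwrite('pics/%sc.png'%sys.argv[1],cv2.resize(a['image'][70:190,170:360],None,fx=4.2,fy=4.2,interpolation=cv2.INTER_CUBIC))
H,W=a['depth'].shape;u,v=np.meshgrid(np.arange(W),np.arange(H));d=a['depth']
X=(np.stack([(u-a['cx'])/a['fx']*d,(v-a['cy'])/a['fy']*d,d],-1)-a['t'])@a['R']
m=np.array([.635,.064,0]);c,s=np.cos(np.radians(5.5)),np.sin(np.radians(5.5));q=X-m
px=q[...,0]*c+q[...,1]*s-.049;py=-q[...,0]*s+q[...,1]*c
ok=(d>0)&(px>-.043)&(px<-.02)&(abs(py)<.17)&(X[...,2]>.12)&(X[...,2]<.4)
z=X[...,2][ok];md=np.median(z);print('lip',ok.sum(),md,z.std(),'right end',np.median(X[...,2][ok&(py<-.12)]),'left end',np.median(X[...,2][ok&(py>.12)]))
k=(d>0)&(px>-.06)&(px<-.03)&(py<-.188)&(py>-.215)&(X[...,2]>.29)&(X[...,2]<.33);z=X[...,2][k];print('tongue',k.sum(),np.median(z),z.std())
E
python3 lv.py t4
```

```text
[ -30.86   15.96  -38.89 -120.96  -65.7  -119.44] [0.6414 0.0586 0.2795] [176.8 -86.2  24. ] [ 1.6 -2.1 -5.4] 11.25
lip 1123 0.2972421947794277 0.0027970057631677607 right end 0.29732052039539747 left end 0.2974137881961761
tongue 95 0.31159669395647954 0.0032168178562570577
```

View pics/t4c.png

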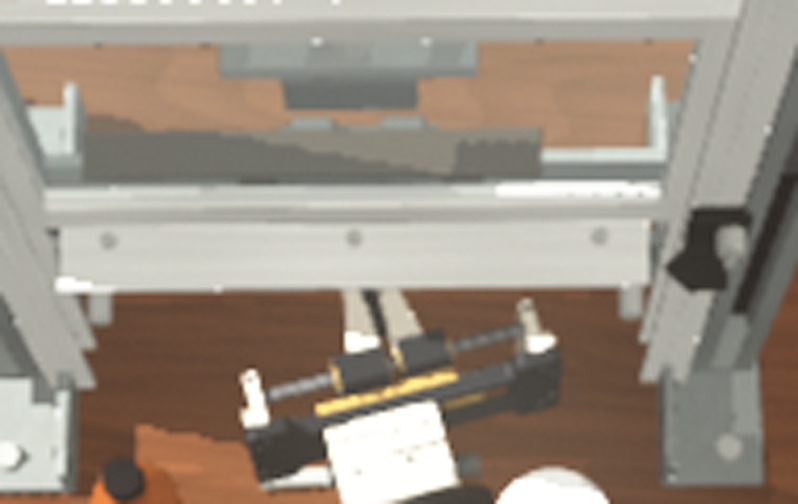

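Picture: the lip is level, its front edge at crop y≈290, and the pointer tip at (672, 265) is still above it. 14.4 mm remain (lip 0.2972, tongue 0.3116).

Emit:
{"method": "step_arm", "body": {"increments": [{"tx": 0,"ty": 0,"tz": 2,"ax": 0,"ay": 0,"az": 0,"claw": -1},{"tx": 0,"ty": 0,"tz": 3,"ax": 0,"ay": 0,"az": 0,"claw": -1},{"tx": 0,"ty": 0,"tz": 3,"ax": 0,"ay": 0,"az": 0,"claw": -1},{"tx": 0,"ty": 0,"tz": 2.5,"ax": 0,"ay": 0,"az": 0,"claw": -1},{"tx": 0,"ty": 0,"tz": 2,"ax": 0,"ay": 0,"az": 0,"claw": -1},{"tx": 0,"ty": 0,"tz": 1,"ax": 0,"ay": 0,"az": 0,"claw": -1},{"tx": 0,"ty": 0,"tz": 0,"ax": 0,"ay": 0,"az": 0,"claw": -1}]}}

```text
time_s: 12.0
tcp_pos: [0.6414, 0.0586, 0.2928]
eef_rot: [176.9, -86.2, 23.8]
contact_force: [0.6, -2.8, -3.3]
gripper_width: 0.0004
```

```bash
python3 rec.py; for i in 5 6 7; do python3 lv.py t$i; done
```

```text
[ -30.4    13.64  -38.1  -120.13  -63.89 -122.25] [0.6414 0.0586 0.2928] [176.9 -86.2  23.8] [ 0.6 -2.8 -3.3] 12.0
lip 1153 0.3103459993803655 0.002799115649166496 right end 0.310079802692805 left end 0.3102019343084803
tongue 92 0.31157990132254143 0.003039028740300475
lip 1136 0.31041185097731466 0.002836370078994427 right end 0.3102568243699652 left end 0.3103418415378435
tongue 94 0.311167063242107 0.0029543413911884728
lip 1156 0.31057134803966113 0.002756077104789984 right end 0.3109254816687228 left end 0.3106826460034373
tongue 95 0.311738615224658 0.003201435749396863
```

About 1.0 mm remains. I'll nudge up, then drop slightly and withdraw.

Emit:
{"method": "step_arm", "body": {"increments": [{"tx": 0,"ty": 0,"tz": 0.6,"ax": 0,"ay": 0,"az": 0,"claw": -1},{"tx": 0,"ty": 0,"tz": 0.5,"ax": 0,"ay": 0,"az": 0,"claw": -1},{"tx": 0,"ty": 0,"tz": 0,"ax": 0,"ay": 0,"az": 0,"claw": -1},{"tx": 0,"ty": 0,"tz": 0,"ax": 0,"ay": 0,"az": 0,"claw": -1}]}}

```text
time_s: 12.55
tcp_pos: [0.6414, 0.0586, 0.2933]
eef_rot: [177.5, -86.1, 23.2]
contact_force: [1.5, -0.3, -6.4]
gripper_width: 0.0007
```

```bash
python3 rec.py; for i in 8 9 ; do python3 lv.py t$i; done
```

```text
[ -30.36   13.49  -38.05 -120.06  -63.71 -122.48] [0.6414 0.0586 0.2933] [177.5 -86.1  23.2] [ 1.5 -0.3 -6.4] 12.55
lip 1162 0.31089835112969577 0.002876818534358675 right end 0.3110258453776539 left end 0.3109581397682619
tongue 93 0.3114662142129154 0.0025427673721658875
lip 1158 0.31087553511505306 0.0027839003185145886 right end 0.31083518056904796 left end 0.31075198052664477
tongue 92 0.31101460425082517 0.002953064276260533
```

It's level within about 0.5 mm. Withdrawing down and back.

Emit:
{"method": "step_arm", "body": {"increments": [{"tx": 0,"ty": 0,"tz": -4,"ax": 0,"ay": 0,"az": 0,"claw": -1},{"tx": 0,"ty": 0,"tz": -8,"ax": 0,"ay": 0,"az": 0,"claw": -1},{"tx": 0,"ty": 0,"tz": -8,"ax": 0,"ay": 0,"az": 0,"claw": -1},{"tx": -10,"ty": -1,"tz": -3,"ax": 0,"ay": 0,"az": 0,"claw": -1},{"tx": -15,"ty": -1,"tz": 0,"ax": 0,"ay": 0,"az": 0,"claw": -1},{"tx": -15,"ty": -1,"tz": 0,"ax": 0,"ay": 0,"az": 0,"claw": -1},{"tx": -15,"ty": -1,"tz": 0,"ax": 0,"ay": 0,"az": 0,"claw": -1},{"tx": -15,"ty": -1,"tz": 0,"ax": 0,"ay": 0,"az": 0,"claw": -1},{"tx": -15,"ty": -1,"tz": 0,"ax": 0,"ay": 0,"az": 0,"claw": -1},{"tx": -8,"ty": 0,"tz": 0,"ax": 0,"ay": 0,"az": 0,"claw": -1},{"tx": 0,"ty": 0,"tz": 0,"ax": 0,"ay": 0,"az": 0,"claw": -1},{"tx": 0,"ty": 0,"tz": 0,"ax": 0,"ay": 0,"az": 0,"claw": -1}]}}

```text
time_s: 13.85
tcp_pos: [0.5488, 0.052, 0.2708]
eef_rot: [176.8, -86.2, 23.8]
contact_force: [0.3, 0.2, -0.5]
gripper_width: 0.0005
```

```bash
python3 rec.py; for i in 10 11 12; do python3 lv.py t$i; done; python3 -c "
from h import *
cap('scene','s9')"
```

```text
[ -39.82   13.21  -47.56 -114.56  -72.64 -116.22] [0.5488 0.052  0.2708] [176.8 -86.2  23.8] [ 0.3  0.2 -0.5] 13.85
lip 1148 0.31101859246396074 0.0026927020931633992 right end 0.3107509151103236 left end 0.31098669282961583
tongue 91 0.31169013711570004 0.002746770288963984
lip 1144 0.31105799721328176 0.0026963270108960125 right end 0.31093311517048594 left end 0.3112456160346406
tongue 92 0.3123084625794088 0.0028704263923684204
lip 1162 0.3107679252694412 0.0027329662768545778 right end 0.31118286538086826 left end 0.31074806368290536
tongue 93 0.31197574953894497 0.0028228237776042413
```

View pics/t12.png

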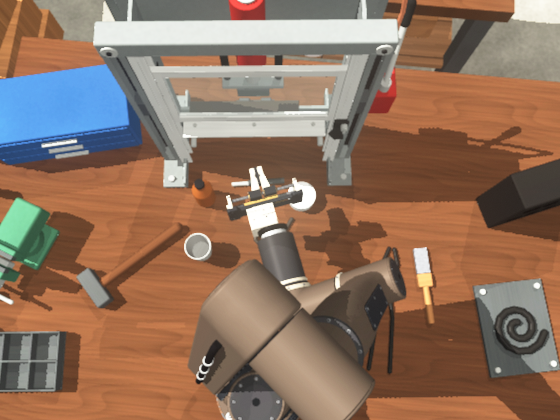

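The final view shows the lip standing at (255, 125) beside the pointer. The hand is clear of it, and the visible bystanders are in their original places. Handing in.

```bash
python3 -c "
from plant import r
print(r.close_job())"
```

```text
the job is handed in; nothing more can be done
None
```

The guard window is open and standing at the pointer, but an early force spike on the arm may count as a failure.

**What I did:** I pushed the window up about 162 mm with the closed fingertips, from under the lip. The push force was about 3–6 N. I then lowered the fingers clear, backed the hand off about 90 mm and handed the job in after about 14 s.

**Last checks:**
- **Level:** With the hand away, the lip top read 0.3108–0.3111 m and the pointer top 0.3117–0.3123 m. So the lip sits about 1 mm below the pointer, within the noise of the readings. The two lip ends agree within about 0.5 mm.
- **Contact:** The force on the tool was about 0 N after withdrawing.
- **Things on the bench:** The bottle, mug, hammer and brush looked unmoved, as did the visible parts of the tin and punch. In the last picture I viewed, the arm hid the scroll and most of the tongs. I saved a final scene picture but did not view it.

**What went wrong:** At about 1.75 s, on my first swing towards the press, joint 3 ran into its lower limit. It read −58.34° against −58.28°. At that moment the wrist force reading spiked to about 207 N, over the 120 N limit, although nothing was touched. I backed off, fitted a model of the arm and took another route. No reading after that was above about 7 N, but the spike broke both the joint-range and wrist-force limits, so by those rules the job may be judged failed.

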